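# Gauge the groove of the display-case track

### The job

Take the depth gauge out of its holder and measure the groove of the sliding-glass track half-way along its left half: press the gauge straight down, probe in the groove, until its foot sits flat on the track, and keep it pressed there with about 14 N (never more than 30 N) for a good second. Stand the gauge back in its holder, its drag pointer still showing that reading (so press the probe against nothing else). Then report it on the tally slide: push the marker fully to the left if the groove is deeper than 9.5 mm there, fully to the right if it is shallower; leave the jar and the bar pack where they are.

Things in the scene. Friction and masses are not known exactly. Their poses are not given: they have to be found in the camera images.
- gauge_grip (a point): Depth gauge, loose, 0.19 kg, standing upright in its holder: black grip block 22 (x) x 24 (y) x 67 mm tall on a steel foot plate 60 (x) x 24 (y) x 8 mm. Site at the middle of the grip, 45 mm above the foot's underside, 30 mm below the gauge's top; z up. Take it across its y faces.
- gauge_foot (a point): Centre of the underside of the gauge's foot; axes as the gauge.
- probe (a joint): Steel probe pin, 5 mm across, sticking out 16 mm below the centre of the gauge's foot, sprung: it yields from 2.5 N on and takes 0.5 N more per mm pushed in (10.5 N all the way). Value: how far it is pushed into the gauge, m: 0 = sticking out its full 16 mm, 0.016 = level with the foot.
- pointer (a joint): Small brass drag pointer on the gauge's +x face, pushed up by the probe's tongue; m: the farthest that the probe has been pushed in (within 0.5 mm); starts at 0 and does not fall back. With the foot flat over a groove, groove depth = 0.016 - this value.
- holder_top (a point): Fixed grey block 100 (x) x 70 (y) x 45 mm tall, with a 19 mm square hole 35 mm deep in the middle of its top. Site at the hole's centre, level with the top; z up. The gauge stands with its foot on the block's top and its probe hanging free in the hole.
- track_base: Mounting plate of the fixed aluminium bottom track of a display case's sliding glass; origin at the track's middle, at counter level; +y along the track, the robot's left. The track is 52 (x) x 240 (y) mm and packed up, so that its flat top lies somewhere from 30 to 35 mm above the counter: feel for it. One groove, 10 mm wide, runs along y in the middle of the top, with flat lands 21 mm wide on both sides.
- left_half (a point): The point of the track to measure, projected down to counter level: on the groove's centre line, half-way along the left (+y) half, 60 mm from the track's middle; axes as the track. Anywhere within 25 mm along the groove will do. A packing strip of unknown thickness lies in each half: the depth is constant within a half, between 6 and 13 mm, never within 2 mm of 9.5 mm.
- marker_base: Fixed aluminium tally slide, 40 (x) x 170 (y) x 14 mm high, origin at the centre of its underside; the marker runs along its y, +y is the robot's left.
- marker_mid (a point): Centre of the marker, a grey upright block 28 (x) x 20 (y) x 40 mm tall, its foot 14.5 mm above the counter; axes as the slide. It slides with 1.5 N of friction and stays where it is left.
- marker (a joint): Marker on its slide, m: 0 = fully right (-y), 0.12 = fully left (+y); starts near the middle.
- jar_mid (a point): Bystander: loose closed jar, 76 mm across, 120 mm tall, point half-way up.
- bar_pack_mid (a point): Bystander: loose pack of chocolate bars, 35 (x) x 130 (y) x 22 mm high, point at its centre.
Mind the look-alikes: they are no part of the job. What is meant by the part that bears gauge_grip is not red, and is the smaller of those in its own colour.

How it is judged:
By the outcome, as a careful person would: the job done as asked, in the order asked, and still so for the second after the job is handed in, with the robot touching nothing.
It also fails if it takes over 62 s, if anything falls off the work surface, if the arm or the gripper's body presses on something with over 40 N, if the wrist force passes 120 N, or if a joint passes its speed limit or range.

### The arm

A 6-joint arm with a two-finger parallel gripper is mounted at the origin on the work surface. World frame = base frame: x ahead of the robot, y to its left, z up, the work surface at z = 0. Lengths are in m, angles in degrees, forces in N, time in s.
With the tool pointing down it reaches from about 0.275 to 0.85 m from the base axis. Payload 19 kg.
Tool frame: the origin (TCP) lies at the very end of the fingers, on their centre line; the grasp point (between the pads) lies 19 mm behind it (manip.hold_point_z is the distance from the TCP to the grasp point, in m); z points along the fingers, y is the line along which they close (so a half turn about z gives the same grasp; the last joint's range is limited). The gripper opens to 85 mm and grips with 20 to 120 N. Pads are 22 mm wide; open, the fingers measure 114 mm over their backs; the gripper's body (76 mm by 85 mm) begins 54 mm behind the grasp point. The pads swing forward as they close: fully open they stand 13 mm farther back than shut.
Start: joints at [65.26, 8.623, 82.357, -0, 89.026, -7.678], TCP at [0.169, 0.55, 0.231] pointing down, gripper open.
Joint ranges: [-160.23, 160.23], [-39.13, 120.54], [6.94, 153.29], [-79.49, 259.48], [9.18, 160.14], [-161.06, 161.06]. Speed limits (degrees/s): [108.29, 108.29, 127.2, 172.46, 172.46, 172.46].

### API

Orientations are given as a 3x3 rotation matrix whose columns are the frame's x, y, z axes.
In Python, from bench import manip, fingers, ik, observe, cams, workorder gives the robot as it stands. Calls block until the motion is done:
- manip.movep(position, orientation): joint-space move of the TCP to a pose.
- manip.move_l(position, attitude=None, rate=0.15): straight line of the TCP; attitude=None keeps the orientation; rate is the mean speed in m/s.
- manip.move_j(angles): joint-space move.
- fingers.set_gripper(opening, squeeze=None): opening from 0.0 (shut) to 1.0 (fully open); squeeze is the grip in N (None keeps the last); returns when the fingers have stopped.
- manip.hold(seconds).
- ik(position, orientation): joint angles nearest the present ones, or None.
- observe(): the state.
- cams.get_image(name): name is "side" or "top" or "wrist"; returns a dict with "pixels" (400x640x3 uint8, red, green, blue), "vfov" (degrees; the focal length in pixels is half the picture's height over the tangent of half this angle, whatever the lens; pixels are square), "cx", "cy" (the principal point, pixels), "R" (3x3) and "t" (3): a world point X has camera coordinates R X + t; the wrist camera has in their place "mount" (4x4, takes a point from camera to tool coordinates, whose origin is the TCP and whose axes are the flange's). Camera axes: x right, y down, z forward; pixel columns grow to the right and rows downward; lengths in m; the calibration is good to about 2 mm. A picture is of the moment at which its call begins: read the wrist's pose just before it. There is no depth.
A pose or a line that the arm cannot do raises manip.Unreachable and nothing moves.
- workorder.job_done(): hands the job in; it is judged then, once.
The state is a dict: "time": time; "joints": joint angles; "qvel": joint speeds; "tau": joint torques, N m; "ee_pos": TCP position; "eef_rot": TCP orientation; "contact_force": force on the tool from outside, world axes, zero at the start; "wrist_torque": the same for the moment, N m; "grip_width": opening from 0.0 (shut) to 1.0 (fully open); "grip_force": force on a finger pad.
Only numpy, scipy, OpenCV 4.12 (cv2) and the standard library are available. Lean on these libraries where they do the work, as an engineer would, in place of code of your own. Each camera call takes 0.05 s, during which the arm holds its last target. There are 200 camera calls.

## Working session

There is one attempt and no reset: what is moved stays moved. The work goes in short steps, each a Python script; the robot and the scene stay as the last script left them, time stands still between calls to the robot, and variables do not carry over. Pictures are saved under pics/ and viewed, at most 10 in all, crops included, and the job is handed in when it is done.

```bash
ls; mkdir -p pics; python3 - <<'E'
from bench import manip, fingers, ik, observe, cams
import cv2,numpy as np,pickle
s=observe();print(s['time'],s['contact_force'],manip.hold_point_z)
d={}
for n in ("side","top","wrist"):
    d[n]=im=cams.get_image(n); cv2.imwrite(f"pics/{n}0.png",im["pixels"][:,:,::-1])
    print(n,{k:np.round(v,4).tolist() for k,v in im.items() if k!="pixels"})
pickle.dump((s,d),open("im0.pkl","wb"))
E
```

```text
pics
0.0 [-0.29797683  0.81808693  0.26321062] 0.0187
side {'vfov': 57.8986, 'cx': 324.7696, 'cy': 197.4906, 'R': [[0.999, -0.0411, -0.0191], [-0.0362, -0.4708, -0.8815], [0.0272, 0.8813, -0.4718]], 't': [-0.5593, 0.111, 0.8668]}
top {'vfov': 50.9258, 'cx': 310.6627, 'cy': 199.2202, 'R': [[0.0113, -0.9999, -0.0114], [-0.9842, -0.0091, -0.1767], [0.1766, 0.0132, -0.9842]], 't': [-0.0061, 0.5765, 1.0706]}
wrist {'vfov': 64.9912, 'cx': 321.7156, 'cy': 201.4084, 'mount': [[0.0003, -0.9507, -0.3101, 0.0797], [1.0, 0.0004, -0.0003, -0.0001], [0.0004, -0.3101, 0.9507, -0.1412], [0.0, 0.0, 0.0, 1.0]]}
```

View pics/top0.png

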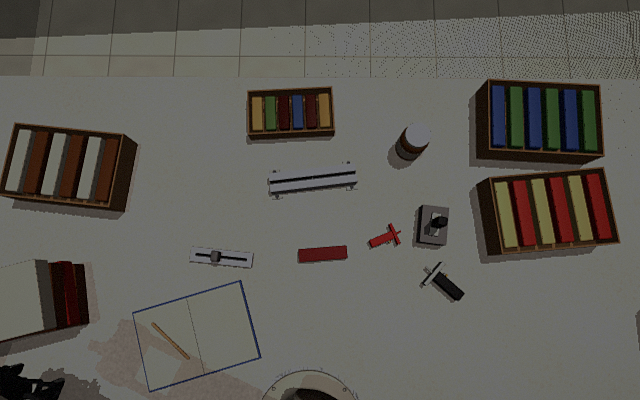

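View pics/side0.png

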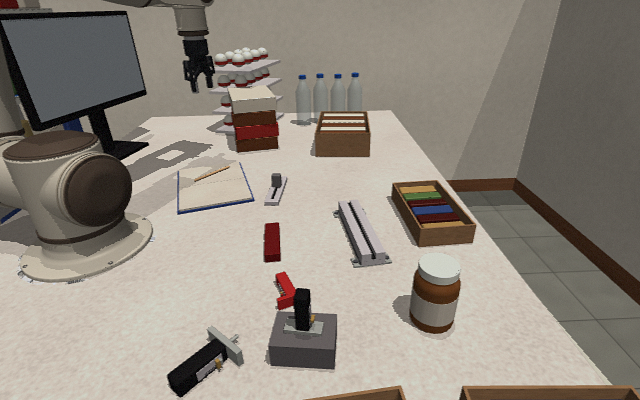

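In top, the candidates for the gauge are black upright in the grey holder (435,224), black lying (443,282), and red lying (385,237). The upright one fits: it is not red, it is in the holder, and it is the smaller of the two black ones. I'll confirm this in a crop.

```bash
cat > h.py <<'E'
import numpy as np, cv2, pickle
def cam(im,s=None):
    f=200/np.tan(np.radians(im["vfov"]/2))
    if "mount" in im:
        T=np.eye(4);T[:3,:3]=s["eef_rot"];T[:3,3]=s["ee_pos"]
        C=np.linalg.inv(T@np.array(im["mount"]));R,t=C[:3,:3],C[:3,3]
    else: R,t=np.array(im["R"]),np.array(im["t"])
    return f,im["cx"],im["cy"],R,t
def ray(c,u,v,z):
    f,cx,cy,R,t=c; o=-R.T@t; d=R.T@np.array([(u-cx)/f,(v-cy)/f,1]); return o+d*(z-o[2])/d[2]
def proj(c,X):
    f,cx,cy,R,t=c; p=R@np.array(X)+t; return np.array([cx+f*p[0]/p[2],cy+f*p[1]/p[2]])
def down(yaw):  # tool pointing down, closing axis y at yaw (deg) from world y
    a=np.radians(yaw);c,s=np.cos(a),np.sin(a)
    return np.array([[c,s,0],[s,-c,0],[0,0,-1.]])
E
python3 - <<'E'
from h import *
s,d=pickle.load(open("im0.pkl","rb"))
p=d["top"]["pixels"][:,:,::-1]
a=cv2.resize(p[140:310,180:480],(800,453),interpolation=cv2.INTER_CUBIC)
a=cv2.convertScaleAbs(a,alpha=1.5)
cv2.imwrite("pics/c1.png",a)
c=cam(d["top"])
for n,u,v,z in [("holdertop",435,224,.045),("trackL",270,187,.033),("trackR",355,177,.033),("marker",215,257,.05),("slideL",191,255,.014),("slideR",253,259,.014),("jar",415,135,.12),("pack",322,254,.022),("gaugetop",440,221,.12)]:
    print(n,ray(c,u,v,z).round(3))
print(np.round(s["eef_rot"],3))
E
```

```text
holdertop [ 0.514 -0.33   0.045]
trackL [0.613 0.112 0.033]
trackR [ 0.643 -0.121  0.033]
marker [0.421 0.248 0.05 ]
slideL [0.427 0.322 0.014]
slideR [0.418 0.154 0.014]
jar [ 0.734 -0.267  0.12 ]
pack [ 0.433 -0.032  0.022]
gaugetop [ 0.512 -0.322  0.12 ]
[[-0.956  0.293 -0.001]
 [ 0.293  0.956 -0.001]
 [ 0.    -0.001 -1.   ]]
```

View pics/c1.png

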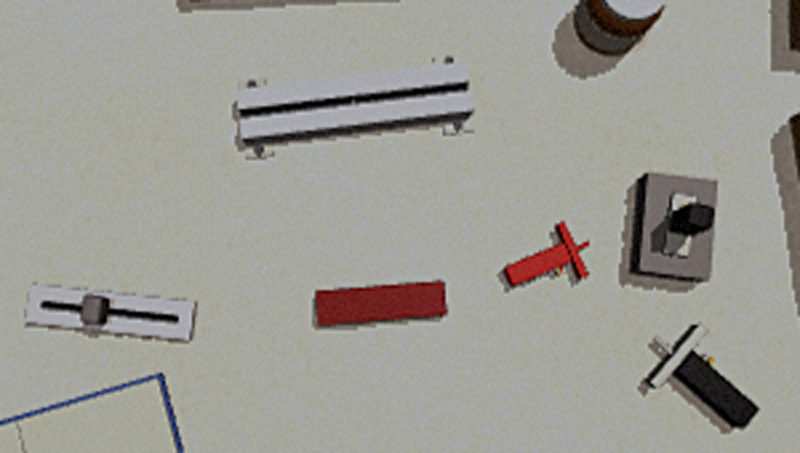

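The crop confirms it: the gauge stands in the holder at crop (690,225), and the larger black one and the red one lie loose on the counter. Next I'll take wrist views of the slide, the track and the holder.

```bash
python3 - <<'E'
from bench import manip, fingers, ik, observe, cams
from h import *
out=[]
for n,p in [("slide",(.385,.24,.24)),("track",(.585,.03,.27)),("hold",(.48,-.33,.28))]:
    manip.movep(p,down(180)); s=observe(); im=cams.get_image("wrist"); out.append((s,im)); print(n,s["time"],np.round(s["ee_pos"],4),np.round(s["joints"],1))
pickle.dump(out,open("im1.pkl","wb"))
P=[cv2.convertScaleAbs(im["pixels"][:,:,::-1],alpha=1.4) for s,im in out]
for i,p in enumerate(P): cv2.imwrite(f"pics/w{i}.png",p)
E
```

```text
slide 1.5583 [0.3848 0.2406 0.24  ] [ 22.3  -6.2  96.5   0.   89.7 -67.8]
track 2.7333 [0.5845 0.0312 0.2701] [ -4.5   9.3  77.1   0.   93.6 -94.6]
hold 4.1833 [ 0.4806 -0.329   0.28  ] [ -42.     8.9   76.5    0.    94.6 -132. ]
```

View pics/w0.png

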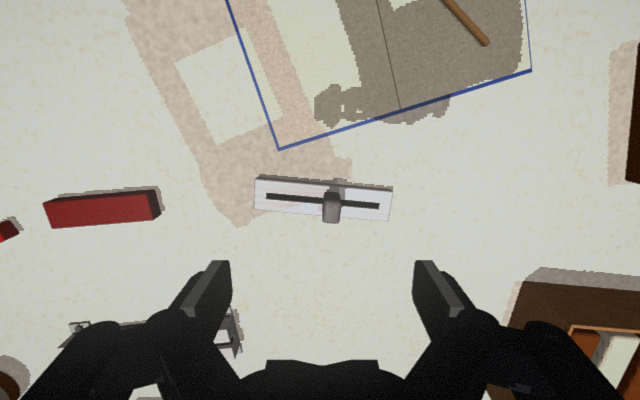

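View pics/w1.png

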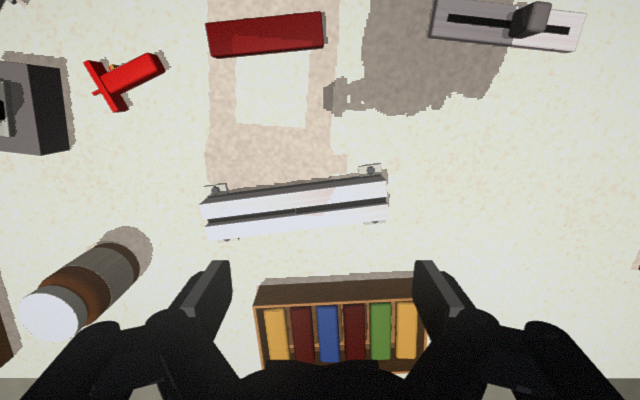

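View pics/w2.png

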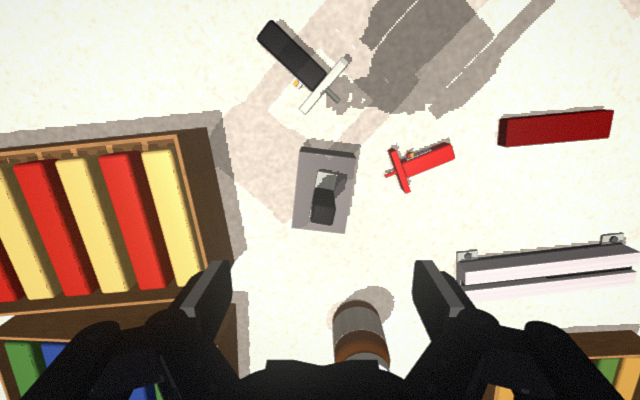

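w0 shows the slide (255-392,175-220) with the marker at (332,205). w1 shows the track (202-388,175-238) with its groove around row 210. w2 shows the holder (293-358,145-232) with the black gauge at (323,205).

I'll look straight down with the wrist camera at the gauge and the track, using the same tool-relative geometry, so the camera bias cancels.

```bash
python3 - <<'E'
from bench import manip, fingers, ik, observe, cams
from h import *
def look(xy,psi,z):
    a=np.radians(psi); p=np.array(xy)+.08*np.array([np.cos(a),np.sin(a)])
    manip.movep((*p,z),down(180+psi)); manip.hold(.3); s=observe(); return s,cams.get_image("wrist")
out=[look((.620,.057),7.3,.155),look((.512,-.328),-7,.24)]
pickle.dump(out,open("im2.pkl","wb"))
ims=[]
for (s,im),X in zip(out,[(.62,.057,.033),(.512,-.328,.12)]):
    print(s["time"],proj(cam(im,s),X).round(1),s["contact_force"].round(2) if hasattr(s["contact_force"],'round') else s["contact_force"])
    ims.append(cv2.resize(im["pixels"][20:200,220:420,::-1],None,fx=2,fy=2,interpolation=cv2.INTER_CUBIC))
cv2.imwrite("pics/w3.png",cv2.convertScaleAbs(np.hstack(ims),alpha=1.3))
E
```

```text
6.25 [322.5  98.7] [-0.19 -0.22  0.25]
8.175 [321.3  98.4] [ 0.15 -0.29 -0.62]
```

View pics/w3.png

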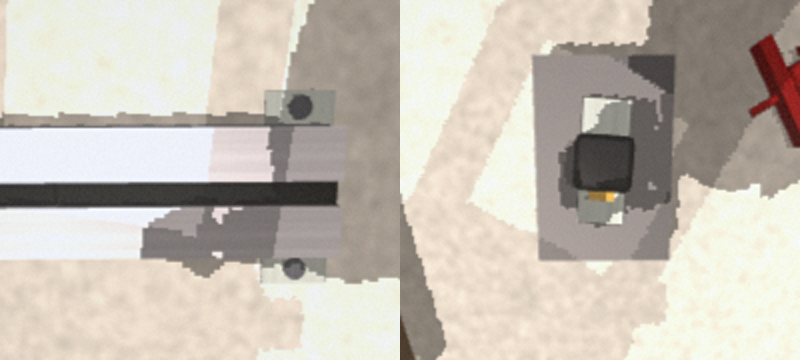

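The left panel shows the track: its groove is at crop rows 183-206 and the +y end is at crop x≈340. The right panel shows the gauge top at crop (574-634,134-192), with the foot at rows 96-224, standing centred on the holder. Now I'll refine these numerically.

```bash
python3 - <<'E'
from h import *
o=pickle.load(open("im2.pkl","rb"))
# groove: dark rows per column
s,im=o[0]; c=cam(im,s); g=im["pixels"].max(2).astype(int); pts=[]
for u in range(150,380,5):
    col=g[95:140,u]; r=np.where(col<60)[0]
    if len(r): pts.append(ray(c,u,95+r.mean(),.0325)); 
    if u%50==0: print(u,len(r),r.min()+95,r.max()+95)
P=np.array(pts); vx,vy,x0,y0=cv2.fitLine(P[:,:2].astype(np.float32),cv2.DIST_HUBER,0,.01,.01).ravel()
if vy<0:vx,vy=-vx,-vy
print("groove",x0,y0,"yaw",np.degrees(np.arctan2(-vx,vy)))
row=g[105,330:420];print("row105",row[::2]); row=g[117,370:420];print(row[::2])
# gauge top
s,im=o[1]; c=cam(im,s); g=im["pixels"].max(2)
m=(g[75:125,295:350]<48).astype(np.uint8); n,l,st,ce=cv2.connectedComponentsWithStats(m); k=1+st[1:,4].argmax()
pp=np.argwhere(l==k)[:,::-1]+[295,75]; W=np.array([ray(c,u,v,.12)[:2] for u,v in pp])
(cx,cy),wh,a=cv2.minAreaRect((W*1000).astype(np.float32)); print("gauge",cx,cy,wh,a,st[k],W.mean(0))
# slide from w0
s,im=pickle.load(open("im1.pkl","rb"))[0]; c=cam(im,s)
for n,u,v,z in [("L-near",257,178,.014),("R-near",392,187,.014),("L-far",254,213,.014),("R-far",390,221,.014),("mk",333,203,.0545)]: print(n,ray(c,u,v,z).round(4))
E
```

```text
150 11 113 123
200 10 113 122
250 11 112 122
300 11 112 122
350 11 112 122
groove 0.6403343 0.0104016615 yaw 7.516456
row105 [176 178 176 177 175 176 176 175 175 174 174 173 173 164  95  96  95 128
 128 127 127 127 128 127 129 127 128 129 127 128 127 129 128 125 126 127
 127 126 124 122 118 121 125 128 126]
[ 35  36  34  36  37  35  37  35  32  69 122 125 121 121 120 123 132 134
 130 128 128 127 128 127 126]
gauge 513.9846801757812 -328.37603759765625 (23.565738677978516, 20.696298599243164) 80.1562271118164 [ 11  12  31  29 362] [ 0.51389458 -0.32717219]
L-near [0.3953 0.1627 0.014 ]
R-near [0.4064 0.3256 0.014 ]
L-far [0.4401 0.1561 0.014 ]
R-far [0.4506 0.3262 0.014 ]
mk [0.4135 0.2528 0.0545]
```

```bash
python3 - <<'E'
from bench import manip, fingers, ik, observe, cams
from h import *
s,im=pickle.load(open("im2.pkl","rb"))[0]; e=ray(cam(im,s),388.5,117,.0325)[:2]
a=np.radians(7.52); ay=np.array([-np.sin(a),np.cos(a)]); g0=np.array([.64033,.01040]); g0=np.array([.6403343,.0104017])
tgt=g0+ay*((e-g0)@ay-60e-3); print("end",e,"target",tgt)
R=down(180-9.84)
manip.movep((.514,-.3284,.18),R); manip.move_l((.514,-.3284,.071),rate=.08); manip.hold(.3)
s=observe();print("pre",s["ee_pos"],s["contact_force"])
fingers.set_gripper(0.0,60); manip.hold(.3); s=observe()
print("grip",s["time"],s["ee_pos"],s["grip_width"],s["grip_force"],s["contact_force"])
p=np.array(s["ee_pos"]); manip.move_l((.514,-.3284,.16),rate=.1); 
manip.movep((*tgt,.16),down(180+7.52)); manip.hold(.5); s=observe(); print("above",s["time"],s["ee_pos"],s["contact_force"],s["grip_width"],s["joints"])
pickle.dump((p,tgt,np.array(s["contact_force"])),open("g.pkl","wb"))
im=cams.get_image("side"); cv2.imwrite("pics/s4.png",cv2.resize(im["pixels"][100:350,220:500,::-1],None,fx=2,fy=2))
E
```

```text
end [0.62726148 0.11199222] target [0.6347817  0.05246443]
pre [ 0.51403257 -0.32842136  0.07113039] [ 0.38565463  0.16598216 -0.5484409 ]
grip 11.3917 [ 0.51404709 -0.32842105  0.07110535] 0.27519402155384853 58.863136768341064 [-0.7395538   0.43970128  2.5302747 ]
above 14.4167 [0.63477796 0.05234762 0.15996951] [ 1.19498223  0.45283972 -1.26363383] 0.2708432624194309 [-2.21090256e+00  1.77595563e+01  7.94894264e+01 -5.21846678e-04
  8.27537588e+01 -9.97213620e+01]
```

View pics/s4.png

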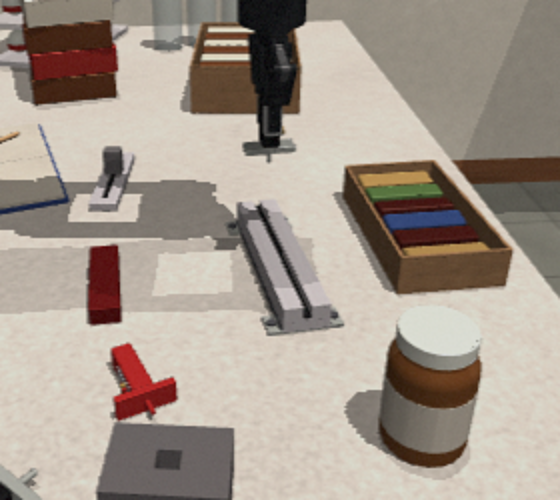

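The gauge is held upright over the left half of the track, with the probe free at crop (270,155). I'll descend with a guard against the probe landing on the flats.

```bash
cat > f.py <<'E'
from bench import manip, observe
import numpy as np
def fz(n=4,dt=.02):
    v=[]
    for _ in range(n): manip.hold(dt); v.append(observe()["contact_force"])
    return np.mean(v,0)
E
python3 - <<'E'
from bench import manip, fingers, ik, observe, cams
from h import *; from f import *
p,tgt,_=pickle.load(open("g.pkl","rb")); off=p[2]-.045
manip.move_l((*tgt,.053+off),rate=.1); manip.hold(.3); b=fz(8); print("base",b,observe()["ee_pos"],observe()["time"])
f=.053; log=[]
while f>.0455:
    f-=.0012; manip.move_l((*tgt,f+off),rate=.03); d=fz()-b; log.append((round(f*1e3,1),*d.round(1)))
    if np.abs(d).max()>1.6: print("early contact"); break
print(log,observe()["time"],observe()["ee_pos"]); pickle.dump((b,f),open("b.pkl","wb"))
E
```

```text
base [ 0.28850769  0.22942935 -1.58809918] [0.63480017 0.05245278 0.07923344] 15.8583
[(51.8, np.float64(-0.1), np.float64(-0.4), np.float64(-0.3)), (50.6, np.float64(-0.3), np.float64(-0.5), np.float64(-0.4)), (49.4, np.float64(-0.5), np.float64(-0.4), np.float64(-0.0)), (48.2, np.float64(-0.4), np.float64(-0.4), np.float64(-0.4)), (47.0, np.float64(-0.6), np.float64(-0.1), np.float64(-0.6)), (45.8, np.float64(-0.5), np.float64(-0.4), np.float64(-0.5)), (44.6, np.float64(-1.0), np.float64(-0.1), np.float64(-0.5))] 18.075 [0.63476164 0.05247718 0.07066324]
```

The probe is below the lowest possible land height without contact, so it is in the groove. Pressing on.

```bash
python3 - <<'E'
from h import *; from f import *
p,tgt,_=pickle.load(open("g.pkl","rb")); off=p[2]-.045
b,f=pickle.load(open("b.pkl","rb")); log=[]
while f>.0290:
    step=.0008 if f>.036 else .0003
    f-=step; manip.move_l((*tgt,f+off),rate=.03); d=fz(3,.015)-b; log.append((round(f*1e3,1),*[float(x) for x in d.round(1)],round((observe()["ee_pos"][2]-off)*1e3,2)))
    if d[2]>13 or np.abs(d[:2]).max()>6: break
for l in log: print(*l)
manip.hold(.2); print(fz(6)-b,observe()["wrist_torque"],observe()["time"]); pickle.dump((b,f),open("b.pkl","wb"))
E
```

```text
43.8 -0.1 -0.6 -0.4 43.8
43.0 -0.4 -0.3 0.4 42.95
42.2 -0.2 -0.1 -0.5 42.16
41.4 -0.4 -0.5 -0.4 41.37
40.6 -0.4 0.1 2.4 40.81
39.8 -0.2 -0.1 3.0 39.87
39.0 -0.4 -0.3 3.5 39.01
38.2 0.6 -0.5 4.0 38.21
37.4 0.4 -0.1 4.5 37.42
36.6 0.7 0.5 4.2 36.62
35.8 1.0 -0.5 5.1 35.82
35.5 1.1 0.1 5.3 35.49
35.2 0.7 -0.1 6.0 35.21
34.9 0.9 -0.2 5.6 34.88
34.6 0.4 -0.4 6.0 34.59
34.3 1.0 -0.2 5.7 34.29
34.0 1.0 0.3 6.0 34.02
33.7 0.8 -0.1 6.2 33.71
33.4 1.6 0.2 6.0 33.41
33.1 1.2 0.2 6.2 33.11
32.8 0.4 0.4 6.7 32.8
32.5 0.8 0.2 6.8 32.56
32.2 0.5 0.2 6.9 32.22
31.9 0.9 0.1 7.1 32.0
31.6 -1.1 0.4 10.3 31.93
31.3 -2.0 0.3 14.1 31.95
[-2.3101178   0.19165636 13.61015551] [ 0.05419865  0.34701961 -0.03036567] 26.175
```

The probe touched at a foot height of 40.8 mm and the foot seated at 31.9 mm. The probe was pushed in about 8.9 mm, so the depth is about 7.1 mm: shallower. I'll hold it there, with a small force trim to check that the foot is flat.

```bash
python3 - <<'E'
from h import *; from f import *
p,tgt,_=pickle.load(open("g.pkl","rb")); off=p[2]-.045
b,f=pickle.load(open("b.pkl","rb"))
def rep(t):
    v=[]
    for _ in range(6): manip.hold(.03); o=observe(); v.append(np.r_[o["contact_force"]-b,o["wrist_torque"]])
    o=observe(); print(t,np.mean(v,0).round(3),o["time"],np.round((o["ee_pos"][2]-off)*1e3,2),np.degrees(np.array(o["eef_rot"])[:2,2]).round(2))
rep("a"); f-=.0003; manip.move_l((*tgt,f+off),rate=.03); rep("b"); manip.hold(.3); f+=.0002; manip.move_l((*tgt,f+off),rate=.03); rep("c"); manip.hold(1.0); rep("d")
E
```

```text
a [-2.6020e+00  1.2200e-01  1.3934e+01  3.7000e-02  3.4100e-01 -6.0000e-03] 26.375 31.94 [ 0.03 -0.  ]
b [-3.7830e+00  1.5000e-02  1.7456e+01  4.3000e-02  5.8900e-01 -3.0000e-03] 26.825 31.93 [ 0.04 -0.  ]
c [-2.9140e+00  2.3700e-01  1.5072e+01  3.4000e-02  4.4200e-01 -1.0000e-02] 27.575 31.94 [ 0.03 -0.  ]
d [-2.8300e+00  2.2500e-01  1.4884e+01  4.5000e-02  4.1900e-01 -1.1000e-02] 28.775 31.92 [ 0.03 -0.  ]
```

```bash
python3 - <<'E'
from bench import fingers, cams
from h import *; from f import *
p,tgt,_=pickle.load(open("g.pkl","rb"))
R=down(180-9.84)
manip.move_l((*tgt,.075),rate=.05); manip.move_l((*tgt,.15),rate=.12)
manip.movep((.514,-.3284,.15),R); manip.move_l((.514,-.3284,.078),rate=.08); manip.hold(.2); b=fz(5); z=.0745
while z>.0685:
    manip.move_l((.514,-.3284,z),rate=.04); d=fz(3)-b
    if d[2]>2.: break
    z-=.0006
print("seat",z,d,observe()["time"],observe()["ee_pos"])
fingers.set_gripper(1.0,20); manip.hold(.2); print(fz(3),observe()["grip_width"],observe()["time"])
manip.move_l((.514,-.3284,.18),rate=.12)
a=np.radians(-7); q=np.array((.514,-.3284))+.08*np.array([np.cos(a),np.sin(a)])
s=observe(); im=cams.get_image("side"); cv2.imwrite("pics/s5.png",cv2.resize(im["pixels"][240:400,200:400,::-1],None,fx=3,fy=3,interpolation=cv2.INTER_CUBIC)); print(s["time"])
E
```

```text
seat 0.07089999999999998 [-0.24982995  0.24099069  4.23120982] 34.9667 [ 0.51409476 -0.32845862  0.07110804]
[ 0.30039474 -0.06259746 -0.00653911] 1.0023368913892265 35.8417
36.9
```

View pics/s5.png

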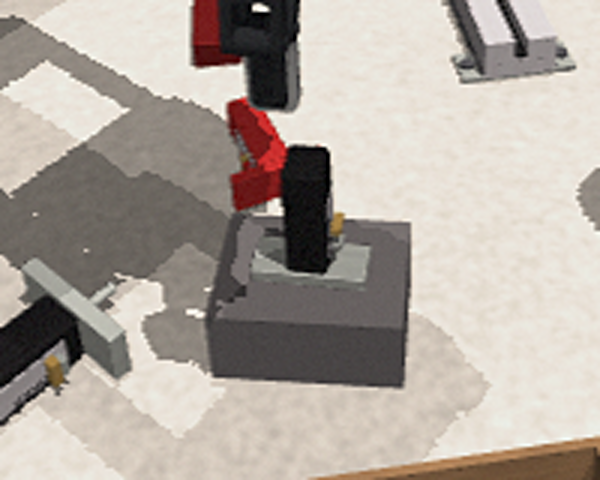

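The gauge stands upright in its holder with the brass pointer raised at crop (337,222). Now I'll push the marker right (-y).

```bash
python3 - <<'E'
from bench import fingers, cams
from h import *; from f import *
a=np.radians(-3.9); ay=np.array([-np.sin(a),np.cos(a)]); c=np.array([.4231,.2427])
P=lambda s,z=.032:(*(c+s*ay),z)
fingers.set_gripper(0.0,20)
manip.movep(P(.065,.14),down(180-3.9)); manip.move_l(P(.065),rate=.1); manip.hold(.2); b=fz(5); print(observe()["time"],b)
s=.065; manip.move_l(P(-.02),rate=.06); print("mid",fz(3)-b); s=-.02
while s>-.06:
    s-=.0015; manip.move_l(P(s),rate=.03); d=fz(2)-b
    if d[:2]@ay>7: break
print("stop",s,d,(observe()["ee_pos"][:2]-c)@ay,observe()["time"])
manip.move_l(P(s+.03),rate=.1); manip.move_l(P(s+.03,.14),rate=.12)
manip.movep((.385,.30,.24),down(180)); 
s=observe(); im=cams.get_image("wrist"); t=cams.get_image("top"); print(s["time"])
A=cv2.convertScaleAbs(im["pixels"][100:300,200:400,::-1],alpha=1.3)
cv2.imwrite("pics/w6.png",np.hstack([cv2.resize(A,(400,400)),cv2.resize(t["pixels"][200:300,150:250,::-1],(400,400))]))
E
```

```text
41.525 [-0.23144057 -0.02474843 -0.06553522]
mid [ 0.19707356  0.2123984  -0.40720369]
stop -0.03800000000000001 [-0.80838705  7.20545312 -0.39102697] -0.03756880462858282 46.5417
48.6083
```

View pics/w6.png

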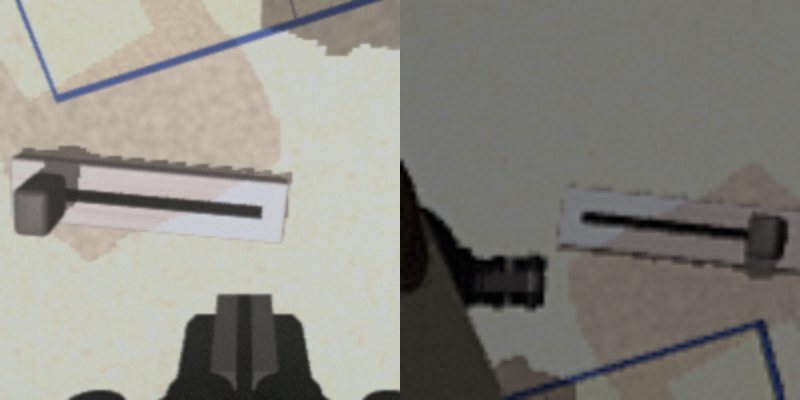

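The marker sits at the right (-y) end, at crop (32,210) in the wrist view and (768,238) in the top view. The stop was felt at 7 N, where expected.

```bash
python3 -c "
from bench import workorder; print(workorder.job_done())"
```

```text
the job is handed in; nothing more can be done
None
```

The groove in the left half is about 7.1 mm deep, so shallower than 9.5 mm; the gauge is back in its holder with its pointer raised, the marker is pushed fully right, and the job was handed in at about 49 s.

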